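# Bring the balance-bike wheel's valve to the top, spoke by spoke

## Robot

A 6-joint arm with a two-finger parallel gripper is mounted at the origin on the work surface. World frame = base frame: x ahead of the robot, y to its left, z up, the work surface at z = 0. Lengths are in m, angles in rad, forces in N, time in s.
With the tool pointing down it reaches from about 0.275 to 0.875 m from the base axis. Payload 12.5 kg.
Tool frame: the origin (TCP) lies at the very end of the fingers, on their centre line; the grasp point (between the pads) lies 19 mm behind it; z points along the fingers, y is the line along which they close (so a half turn about z gives the same grasp; the last joint's range is limited). The gripper opens to 85 mm and grips with 20 to 120 N. Pads are 22 mm wide; open, the fingers measure 114 mm over their backs; the gripper's body (76 mm by 85 mm) begins 54 mm behind the grasp point. The pads swing forward as they close: fully open they stand 13 mm farther back than shut.
Start: joints at [1.068, 0.351, 1.652, -0, 1.139, -0.085], TCP at [0.223, 0.503, 0.231] pointing down, gripper open.
Joint ranges: [-2.75, 2.75], [-0.79, 2.1], [0.01, 2.65], [-1.57, 4.71], [0.07, 3.14], [-2.87, 2.87]. Speed limits (rad/s): [2.22, 2.22, 2.79, 3.14, 3.14, 3.14].

## Interface

Orientations are given as a unit quaternion [x, y, z, w].
In Python, from plant import * gives the robot as it stands. Calls block until the motion is done:
- move_ptp(position, orientation): joint-space move of the TCP to a pose.
- move_linear(position, feed=0.15, rot=None, force_limit=None): straight line of the TCP; rot=None keeps the orientation; feed is the mean speed in m/s. With force_limit (N) it stops when the force on the tool has changed by that much, and returns True; else False.
- movej(angles): joint-space move.
- command_gripper(opening, force=None): opening from 0.0 (shut) to 1.0 (fully open); force is the grip in N (None keeps the last); returns when the fingers have stopped.
- hold(seconds).
- solve_ik(position, orientation): joint angles nearest the present ones, or None.
- camera(name): name is "side" or "top"; returns (picture, depth): 420x560x3 uint8, red, green, blue; 420x560 float32, m along the optical axis (not along the pixel's ray), 0 where there is no reading.
- camera_info(name): a dict with "fx", "fy", "cx", "cy" (pixels), "world_from_camera" (4x4, takes a point from camera to world coordinates). Camera axes: x right, y down, z forward; pixel columns grow to the right and rows downward; lengths in m; the calibration is good to about 2 mm. A picture is of the moment at which its call begins. camera_info takes no time and is no camera call.
A pose or a line that the arm cannot do raises IKError and nothing moves.
- sign_off(): hands the job in; it is judged then, once.
Trained networks look in the newest picture that a camera, given by its name, has taken for a name from the list of things; names that differ only in an ending like _2 or _b are one class to them, and where a whole thing is asked for, a point or a joint stands for the part that bears it (a point fixed in the world has none). Each returns a list of dicts, best first, with "confidence" (0 to 1); they miss things now and then, are a little off and sometimes report something else, mostly with a low value. They report only what shows in the picture. A call takes as long as a camera call.
- look_for(camera, query): "xy" ([column, row] in pixels, amid what is visible of it).
Readings, each from a call of its own:
- current_t(): time.
- current_q(): joint angles.
- current_qvel(): joint speeds.
- current_effort(): joint torques, N m.
- current_tool_pos(): TCP position.
- current_tcp_rot(): TCP orientation.
- current_contact_force(): force on the tool from outside, world axes, zero at the start.
- current_wrist_torque(): the same for the moment, N m.
- current_opening(): opening from 0.0 (shut) to 1.0 (fully open).
- current_finger_force(): force on a finger pad.
Only numpy, scipy, OpenCV 4.12 (cv2) and the standard library are available. Lean on these libraries where they do the work, as an engineer would, in place of code of your own. Each camera call takes 0.05 s, during which the arm holds its last target. There are 200 camera calls.

## Task

The child's bike wheel leaning on its stand is to be pumped up: turn it by pushing its white spokes round with the fingertips until the red-capped valve is at the very top of the wheel, straight up from the hub (twelve o'clock). Go spoke by spoke, in at least two pushes, drawing the fingers right out from between the spokes before each new push; do not turn it by the tyre or rim, do not push on the valve, and do not grip anything. Leave the mug, tumbler, green tin and hand pump where they are, and finish with the wheel at rest and the hand clear.

Things in the scene. Friction and masses are not known exactly. Their poses are not given: they have to be found in the camera images.
- stand: blue two-legged stand on a plywood foot (260 x 160 x 18 mm); fixed. Origin on the table, 165 mm below the wheel's centre. It holds the wheel from behind by a 16 mm stub axle; the legs meet 75 mm behind the wheel's centre. Nothing stands before the wheel's front, and the openings between the spokes are clear to 50 mm behind the wheel's mid-plane.
- axle: fixed axle, does not turn. Origin: wheel's centre, in its mid-plane, 165 mm above the table. z: the wheel's axis, pointing out of its open front, towards the robot and up (the wheel leans back 0.75 rad from vertical, its top away from the robot). x: in the wheel's plane, straight uphill to the top of the wheel. y: level, to the robot's left.
- wheel (a joint): wheel angle (rad) about the axle's z. 0: valve at the top; positive: counter-clockwise seen from the robot, valve at (r cos q, r sin q) in the axle's x, y. Endless both ways; not wrapped, any multiple of 2 pi is the top again; starts at 1.7 to 4.58. Drag 0.3 N m: it stays where it is left; about 5 N on a spoke 60 mm from the centre turns it.
- spokes: five white spokes, one rigid set turning with the wheel. Origin at the wheel's centre, axes the axle's turned by the wheel angle. Each is 14 mm wide, 16 mm deep (8 mm either side of the mid-plane), from the grey hub (radius 24, 44 mm deep) to the rim, at 36 + 72 k degrees from the valve: the valve is midway between two. Openings are about 56 mm wide 60 mm from the centre.
- tyre: the aluminium rim (inner radius 103 mm) and black tyre (outer radius 150 mm, 40 mm thick); turns with the wheel, same origin and axes as the spokes.
- valve: the brass valve stem with a red cap (12 mm across), reaching inwards from the rim; its inner end is 80 mm from the wheel's centre. Turns with the wheel; origin at the wheel's centre, x axis towards the valve.
- valve_tip (a point): inner end of the red cap, 80 mm from the wheel's centre.
- twelve (a point): fixed point at the top of the wheel's plane, 80 mm straight uphill of the centre: where valve_tip has to be.
- mug: blue ceramic mug, 82 mm across and 95 mm tall, to the left of the wheel; origin at the centre of its underside. Leave alone.
- tumbler: glass tumbler, 76 mm across and 90 mm tall, to the right of the wheel; origin at the centre of its underside. Leave alone.
- patch_tin: green tin, 55 x 85 x 24 mm, lying on the table under the wheel's left edge; origin at the centre of its underside. Leave alone.
- mini_pump: black and silver hand pump, 225 mm long along its y axis (from y = -100 to +125 mm), 29 mm high, lying on the table under the wheel's right edge, its y axis towards the robot; origin on its underside. Leave alone.

How it is judged:
By the outcome, as a careful person would: the job done as asked, in the order asked, and still so for the second after the job is handed in, with the robot touching nothing.
It also fails if it takes over 58 s, if anything falls off the work surface, if the arm or the gripper's body presses on something with over 40 N, if the wrist force passes 120 N, or if a joint passes its speed limit or range.

## Working session

There is one attempt and no reset: what is moved stays moved. The work goes in short steps, each a Python script; the robot and the scene stay as the last script left them, time stands still between calls to the robot, and variables do not carry over. Pictures are saved under pics/ and viewed, at most 10 in all, crops included, and the job is handed in when it is done.

```bash
mkdir -p pics; ls; python3 - <<'E'
from plant import *
import cv2, numpy as np
np.set_printoptions(precision=4,suppress=True)
for c in("side","top"):
    im,d=camera(c); cv2.imwrite(f"pics/{c}0.png",im[:,:,::-1]); np.savez(f"{c}0.npz",im=im,d=d)
    i=camera_info(c); print(c,i)
    for n in("axle","valve","spokes","tyre","mug","tumbler","patch_tin","mini_pump"): print(n,look_for(c,n)[:2])
print(current_t(),current_tcp_rot())
E
```

```text
pics
side {'fx': 473.622082875503, 'fy': 473.622082875503, 'cx': 279.28158862780543, 'cy': 207.39176763511927, 'world_from_camera': array([[ 0.9903, -0.0738,  0.1174,  0.4544],
       [-0.1371, -0.6471,  0.7499, -0.8069],
       [ 0.0206, -0.7588, -0.651 ,  0.8606],
       [ 0.    ,  0.    ,  0.    ,  1.    ]])}
axle []
valve []
spokes [{'xy': [301.2, 233.8], 'confidence': 0.66}, {'xy': [309.5, 245.8], 'confidence': 0.55}]
tyre [{'xy': [314.3, 242.2], 'confidence': 0.6}]
mug [{'xy': [295.1, 183.9], 'confidence': 0.79}]
tumbler [{'xy': [268.0, 367.2], 'confidence': 0.73}]
patch_tin [{'xy': [273.2, 237.0], 'confidence': 0.65}]
mini_pump [{'xy': [289.9, 326.7], 'confidence': 0.72}]
top {'fx': 392.81636370156843, 'fy': 392.81636370156843, 'cx': 277.8758793989581, 'cy': 210.15131311794192, 'world_from_camera': array([[ 0.0203, -0.9917,  0.1266,  0.4587],
       [-0.9997, -0.0217, -0.0097,  0.0373],
       [ 0.0123, -0.1264, -0.9919,  1.1125],
       [ 0.    ,  0.    ,  0.    ,  1.    ]])}
axle [{'xy': [257.7, 224.5], 'confidence': 0.58}]
valve [{'xy': [355.5, 218.7], 'confidence': 0.38}]
spokes [{'xy': [333.2, 202.2], 'confidence': 0.65}]
tyre [{'xy': [332.3, 165.7], 'confidence': 0.79}]
mug [{'xy': [223.9, 189.6], 'confidence': 0.82}]
tumbler [{'xy': [414.6, 237.5], 'confidence': 0.57}]
patch_tin [{'xy': [260.1, 226.8], 'confidence': 0.88}]
mini_pump [{'xy': [360.8, 255.7], 'confidence': 0.73}]
0.9 [0.2074 0.9783 0.     0.    ]
```

View pics/top0.png

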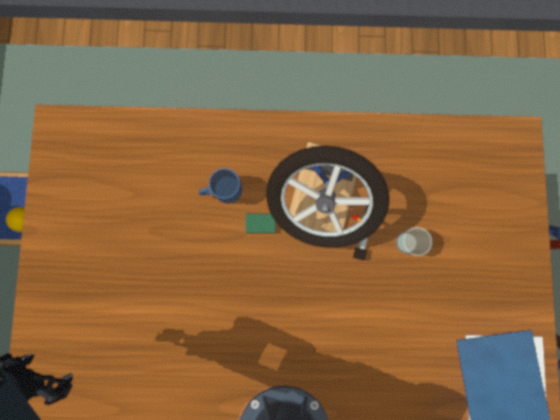

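View pics/side0.png

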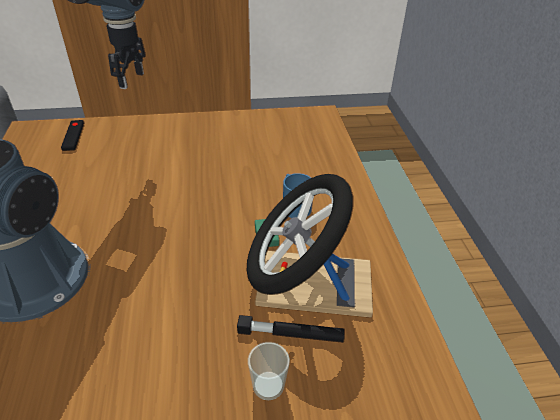

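The top view shows the wheel hub at about (327,202) and the red valve at about (355,218), lower right. The mug is at (224,185), the tin at (260,223), the pump at (362,248) and the tumbler at (415,241). The side view agrees. Next I fit the wheel pose from depth.

```bash
cat > h.py <<'E'
from plant import *
import cv2, numpy as np
from scipy.optimize import least_squares
from scipy.spatial.transform import Rotation as Ro
np.set_printoptions(precision=4,suppress=True)
def cloud(c,im,d):
    i=camera_info(c); v,u=np.mgrid[:420,:560]
    p=np.stack([(u-i['cx'])/i['fx']*d,(v-i['cy'])/i['fy']*d,d],-1)
    T=i['world_from_camera']; return p@T[:3,:3].T+T[:3,3]
def axes(yaw,lean=.75):
    return Ro.from_euler('z',yaw).as_matrix()@np.column_stack([[np.sin(lean),0,np.cos(lean)],[0,1,0],[-np.cos(lean),0,np.sin(lean)]])
def rectify(c,im,C,A,h,s=2000,n=360):
    """wheel-plane image at height h above mid-plane: up = uphill, left = y"""
    i=camera_info(c); T=np.linalg.inv(i['world_from_camera'])
    K=np.array([[i['fx'],0,i['cx']],[0,i['fy'],i['cy']],[0,0,1]])
    # pixel (u,v) -> x=(n/2-v)/s, y=(n/2-u)/s
    P=np.column_stack([-A[:,1]/s,-A[:,0]/s,C+A[:,2]*h+(A[:,0]+A[:,1])*n/2/s])
    H=K@(T[:3,:3]@P+np.outer(T[:3,3],[0,0,1]))
    return cv2.warpPerspective(im,H,(n,n),flags=cv2.INTER_LINEAR|cv2.WARP_INVERSE_MAP)
def angle(c,im,C,A,s=2000,n=360):
    """wheel angle: white spoke pattern mod 72 deg + red cap"""
    def polar(h):
        r=rectify(c,im,C,A,h,s,n).astype(int); v,u=np.mgrid[:n,:n]; x=(n/2-v)/s; y=(n/2-u)/s
        return r,np.hypot(x,y),np.arctan2(y,x)
    r,rad,th=polar(0.008); m=(rad>.035)&(rad<.092)&(r.min(2)>140)&(r.max(2)-r.min(2)<45)
    f=lambda k:np.exp(1j*5*th[m])
    ph=np.angle(f(0).mean())/5; conc=abs(f(0).mean())
    r2,rad,th2=polar(0.0); red=(rad>.07)&(rad<.105)&(r2[...,0]>120)&(r2[...,1]<70)&(r2[...,2]<70)
    qv=np.angle(np.exp(1j*th2[red]).mean()) if red.any() else np.nan
    q=ph-np.pi/5; k=np.round((qv-q)/(2*np.pi/5)) if red.any() else 0
    return q+k*2*np.pi/5,qv,red.sum(),conc,r.astype(np.uint8)
E
cat > fit.py <<'E'
from h import *
P=[]
for c in("top","side"):
    z=np.load(f"{c}0.npz"); W=cloud(c,z['im'],z['d']); im=z['im'].astype(int)
    c0=np.array([.48,-.085,.165]); m=(z['d']>0)&(im.max(2)<60)&(np.linalg.norm(W-c0,axis=-1)<.2)&(W[...,2]>.05)
    P.append(W[m]); print(c,m.sum(),W[m].mean(0))
def res(p,Q):
    A=axes(p[2],p[4] if len(p)>4 else .75); L=(Q-np.array([p[0],p[1],p[3]]))@A
    return np.hypot(np.hypot(L[:,0],L[:,1])-.13,L[:,2])-.02
for Q in P+[np.vstack(P)]:
    s=least_squares(res,[.48,-.085,0,.165],args=(Q,),loss='soft_l1',f_scale=.003); r=np.abs(s.fun)
    print(s.x,np.median(np.abs(res(s.x,Q))))
x=s.x; C=np.array([x[0],x[1],.165]); A=axes(x[2]); np.savez("pose.npz",C=C,A=A)
for c in("top","side"):
    a=angle(c,np.load(f"{c}0.npz")['im'],C,A); print(c,a[:4]); cv2.imwrite(f"pics/r_{c}.png",a[4][:,:,::-1])
cv2.imwrite("pics/r.png",np.hstack([cv2.imread(f"pics/r_{c}.png") for c in("top","side")]))
E
python3 fit.py
```

```text
top 1769 [ 0.5629 -0.1002  0.1485]
side 2598 [ 0.5625 -0.1268  0.1496]
[ 0.5871 -0.0852 -0.0422  0.1708] 0.002245761202033854
[ 0.5833 -0.1047 -0.2296  0.1915] 0.003518578518658437
[ 0.5891 -0.086  -0.0529  0.1716] 0.0024175537918763035
top (np.float64(-1.779956393358486), np.float64(-1.8340859118716002), np.int64(860), np.float64(0.029789561479770788))
side (np.float64(-1.5793923250538087), np.float64(-1.8768696690973203), np.int64(797), np.float64(0.10659273465842155))
```

View pics/r.png

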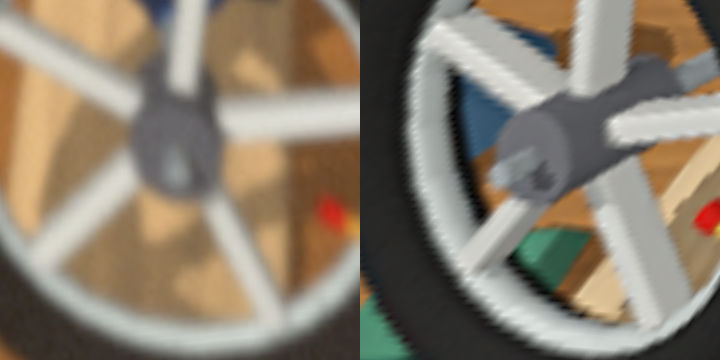

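The rectified views show the centre estimate is off: the hub sits at (178,150) instead of (180,180). My crop cut off part of the tyre, so I refit with a crop centred on the new estimate.

```bash
cat > fit.py <<'E'
from h import *
def res(p,Q):
    L=(Q-np.array([p[0],p[1],.165]))@axes(p[2]); return np.hypot(np.hypot(L[:,0],L[:,1])-.13,L[:,2])-.02
x=[.59,-.086,-.05]
for it in range(6):
    P=[]
    for c in("top","side"):
        z=np.load(f"{c}0.npz"); W=cloud(c,z['im'],z['d']); im=z['im'].astype(int)
        m=(z['d']>0)&(im.max(2)<70); Q=W[m]; Q=Q[(np.linalg.norm(Q-[x[0],x[1],.165],axis=1)<.19)&(Q[:,2]>.04)]
        if it>1: Q=Q[abs(res(x,Q))<.012]
        P.append(Q)
    X=[least_squares(res,x,args=(Q,),loss='soft_l1',f_scale=.003).x for Q in P+[np.vstack(P)]]
    x=X[2]
print(len(P[0]),len(P[1]),*X,[np.median(abs(res(x,Q))) for Q in P])
C=np.array([x[0],x[1],.165]); A=axes(x[2]); np.savez("pose.npz",C=C,A=A)
R=[]
for c in("top","side"):
    a=angle(c,np.load(f"{c}0.npz")['im'],C,A); print(c,a[:4]); R.append(a[4][:,:,::-1])
cv2.imwrite("pics/r2.png",np.hstack(R))
E
python3 fit.py
```

```text
3951 4672 [ 0.6065 -0.0876 -0.2479] [ 0.6052 -0.0879 -0.2457] [ 0.6057 -0.0879 -0.2475] [np.float64(0.0010246449112996762), np.float64(0.0007421420409374924)]
top (np.float64(-1.879869716144953), np.float64(-1.8439549998169475), np.int64(841), np.float64(0.8326122066904633))
side (np.float64(-1.9066272261553845), np.float64(-1.8988961096382466), np.int64(925), np.float64(0.42301242109506))
```

View pics/r2.png

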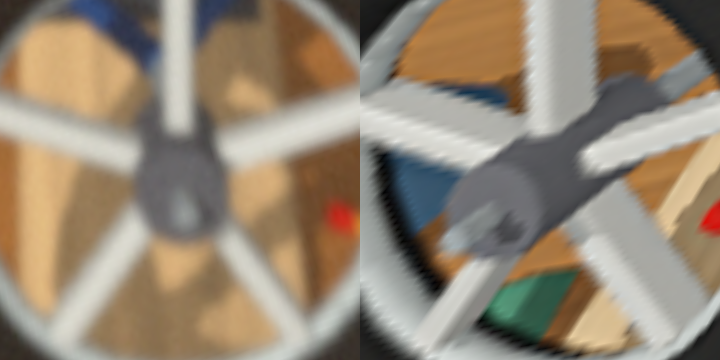

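The fit is now good: the centre is at (0.606,-0.088), yaw is -0.2475, and the hub lies at the image centre (180,180). The valve angle is about -1.88 rad, so the wheel needs about +108° counter-clockwise. I'll push the 72° spoke first, then the spoke at 0°. Both openings used are free of the valve.

```bash
cat >> h.py <<'E'
_z=np.load("pose.npz"); C=_z['C']; A=_z['A']
DEG=np.pi/180
def pose(phi,xy,h,sgn,tilt=0.):
    """peg at xy (m) in frame of spoke at angle phi, TCP at height h over mid-plane; tool x tangential"""
    c,s=np.cos(phi),np.sin(phi); l=np.array([c*xy[0]-s*xy[1],s*xy[0]+c*xy[1],h])
    u=phi+tilt; x=sgn*(A@[-np.sin(u),np.cos(u),0]); z=-A[:,2]
    return C+A@l, Ro.from_matrix(np.column_stack([x,np.cross(z,x),z])).as_quat()
MID=(.064*np.cos(36*DEG),-.064*np.sin(36*DEG)); CON=(.062,-.0185)
def measure(save=None):
    im,d=camera("top"); a=angle("top",im,C,A)
    if save: cv2.imwrite(save,im[:,:,::-1])
    return a[:4]
E
python3 - <<'E'
from h import *
q=-1.88
for sgn in(1,-1):
    for s in(72,126,54,108):
        for xy,h in((MID,.09),(MID,-.018),(CON,-.018)):
            p,o=pose(s*DEG,xy,h,sgn); j=solve_ik(p,o); print(sgn,s,p,j)
E
```

```text
1 72 [ 0.5853 -0.044   0.2642] [-0.1085  0.1436  2.0736 -0.7554  0.1484 -0.4117]
1 72 [ 0.6619 -0.0633  0.1906] [-0.1317  0.3986  1.9515  4.4161  0.0885  0.6907]
1 72 [ 0.6558 -0.0457  0.1796] [-0.0957  0.409   1.9735  4.247   0.1241  0.8865]
1 126 [ 0.5576 -0.0098  0.2263] [-0.0238  0.1665  2.1686  4.7021  0.163  -0.464 ]
1 126 [ 0.6342 -0.0291  0.1527] [-0.0632  0.4313  2.0389  3.9086  0.1944  0.3113]
1 126 [ 0.6193 -0.0284  0.137 ] [-0.0637  0.4449  2.0812  3.7453  0.2377  0.4781]
1 54 [ 0.5869 -0.0628  0.2709] [-0.1551  0.1362  2.0623 -0.4989  0.1415 -0.3847]
1 54 [ 0.6636 -0.0822  0.1973] None
1 54 [ 0.6621 -0.0617  0.1903] [-0.1281  0.3992  1.9514  4.4212  0.0911  1.0022]
1 108 [ 0.5699 -0.0161  0.2408] [-0.0397  0.1592  2.1289 -1.293   0.1576 -0.4525]
1 108 [ 0.6465 -0.0355  0.1672] [-0.0753  0.4192  2.0026  4.0754  0.1565  0.4467]
1 108 [ 0.6333 -0.0282  0.1516] [-0.0612  0.4325  2.0414  3.9016  0.198   0.6342]
-1 72 [ 0.5853 -0.044   0.2642] [-0.1085  0.1436  2.0736 -0.7554  0.1484  2.7299]
-1 72 [ 0.6619 -0.0633  0.1906] [-0.1317  0.3986  1.9515  4.4161  0.0885 -2.4509]
-1 72 [ 0.6558 -0.0457  0.1796] [-0.0957  0.409   1.9735  4.247   0.1241 -2.255 ]
-1 126 [ 0.5576 -0.0098  0.2263] [-0.0238  0.1665  2.1686  4.7021  0.163   2.6775]
-1 126 [ 0.6342 -0.0291  0.1527] [-0.0632  0.4313  2.0389  3.9086  0.1944 -2.8303]
-1 126 [ 0.6193 -0.0284  0.137 ] [-0.0637  0.4449  2.0812  3.7453  0.2377 -2.6635]
-1 54 [ 0.5869 -0.0628  0.2709] [-0.1551  0.1362  2.0623 -0.4989  0.1415  2.7569]
-1 54 [ 0.6636 -0.0822  0.1973] None
-1 54 [ 0.6621 -0.0617  0.1903] [-0.1281  0.3992  1.9514  4.4212  0.0911 -2.1394]
-1 108 [ 0.5699 -0.0161  0.2408] [-0.0397  0.1592  2.1289 -1.293   0.1576  2.6891]
-1 108 [ 0.6465 -0.0355  0.1672] [-0.0753  0.4192  2.0026  4.0754  0.1565 -2.6949]
-1 108 [ 0.6333 -0.0282  0.1516] [-0.0612  0.4325  2.0414  3.9016  0.198  -2.5074]
```

The wrist is near its straight limit (j5 ≈ 0.1) when square to the wheel. I'll tilt the tool steeper and push the lower-left spokes instead (144°, then the next one).

```bash
cat >> h.py <<'E'
TILT=.3
def pose(phi,xy,h,sgn=1,lag=0.):
    """as before, tool axis tilted steeper by TILT about the wheel's level axis; tool x ~ tangential at angle phi+lag"""
    c,s=np.cos(phi),np.sin(phi); l=np.array([c*xy[0]-s*xy[1],s*xy[0]+c*xy[1],h])
    u=phi+lag; z=-(A[:,2]*np.cos(TILT)+A[:,0]*np.sin(TILT))
    x=sgn*(A@[-np.sin(u),np.cos(u),0]); x-=z*(x@z); x/=np.linalg.norm(x)
    return C+A@l, Ro.from_matrix(np.column_stack([x,np.cross(z,x),z])).as_quat()
MID=(.070*np.cos(36*DEG),-.070*np.sin(36*DEG)); CON=(.068,-.0185)
E
python3 - <<'E'
import h
from h import *
for t in(.3,.45):
  h.TILT=t
  for sgn in(1,-1):
    for s in(144,198,126,180):
        for xy,hh in((MID,.09),(MID,-.018),(CON,-.018)):
            p,o=pose(s*DEG,xy,hh,sgn); j=solve_ik(p,o); print(t,sgn,s,p,j)
E
```

```text
0.3 1 144 [ 0.5439 -0.0037  0.2105] [-0.043   0.1867  2.0337 -0.2498  0.4211 -2.1281]
0.3 1 144 [ 0.6205 -0.023   0.1369] [-0.0757  0.4339  1.9076 -0.2941  0.2978 -2.1036]
0.3 1 144 [ 0.6028 -0.0305  0.1204] [-0.0944  0.4375  1.9609 -0.3255  0.2396 -2.085 ]
0.3 1 198 [ 0.5032 -0.0397  0.1776] None
0.3 1 198 [ 0.5798 -0.0591  0.104 ] None
0.3 1 198 [ 0.5711 -0.0827  0.1012] None
0.3 1 126 [ 0.559  -0.0039  0.2263] [-0.0422  0.1892  1.9828 -0.2267  0.4683 -1.8393]
0.3 1 126 [ 0.6356 -0.0233  0.1527] [-0.074   0.4303  1.8598 -0.2549  0.3476 -1.8299]
0.3 1 126 [ 0.6181 -0.0231  0.1344] [-0.0763  0.4346  1.915  -0.3011  0.2899 -1.7829]
0.3 1 180 [ 0.5145 -0.0225  0.1849] [-0.0951  0.1782  2.127  -0.2359  0.3291 -2.7855]
0.3 1 180 [ 0.5911 -0.0418  0.1113] [-0.1211  0.4386  1.9939 -0.3187  0.2016 -2.7192]
0.3 1 180 [ 0.5781 -0.0619  0.103 ] [-0.1689  0.4385  2.0277 -0.2467  0.1607 -2.8297]
0.3 -1 144 [ 0.5439 -0.0037  0.2105] [-0.043   0.1867  2.0337 -0.2498  0.4211  1.0134]
0.3 -1 144 [ 0.6205 -0.023   0.1369] [-0.0757  0.4339  1.9076 -0.2941  0.2978  1.038 ]
0.3 -1 144 [ 0.6028 -0.0305  
[... 1970 characters left out ...]
5 -1 198 [ 0.5798 -0.0591  0.104 ] [-0.1684  0.4546  1.9278 -0.0753  0.3905 -0.1412]
0.45 -1 198 [ 0.5711 -0.0827  0.1012] [-0.2199  0.4508  1.945  -0.0272  0.3753 -0.2336]
0.45 -1 126 [ 0.559  -0.0039  0.2263] [-0.0579  0.227   1.8846 -0.1104  0.6683  1.1557]
0.45 -1 126 [ 0.6356 -0.0233  0.1527] [-0.0854  0.4582  1.7588 -0.1101  0.561   1.1364]
0.45 -1 126 [ 0.6181 -0.0231  0.1344] [-0.0879  0.4583  1.8164 -0.1196  0.5034  1.1457]
0.45 -1 180 [ 0.5145 -0.0225  0.1849] [-0.1081  0.2085  2.0318 -0.0988  0.5358  0.2151]
0.45 -1 180 [ 0.5911 -0.0418  0.1113] [-0.1302  0.4567  1.8978 -0.104   0.4206  0.2044]
0.45 -1 180 [ 0.5781 -0.0619  0.103 ] [-0.1747  0.4544  1.9321 -0.0701  0.3861  0.1328]
```

```bash
cat >> h.py <<'E'
TILT=.33
def go(p,o,feed=.15): move_linear(p,feed=feed,rot=o)
def push(s0,s1,step=9,feed=.07,xy=CON):
    """push spoke now at s0 deg to s1 deg counter-clockwise, then draw out"""
    p,o=pose(s0*DEG,MID,-.018,-1); ax=Ro.from_quat(o).as_matrix()[:,2]
    move_ptp(p-ax*.085,o); f0=current_contact_force()
    if move_linear(p,feed=.12,force_limit=8): print("blocked on entry",current_tool_pos(),p); go(p-ax*.085,o); return False
    go(*pose(s0*DEG,(xy[0],xy[1]-.004),-.018,-1),feed=.1); fm=0
    for s in np.linspace(s0,s1,int(np.ceil((s1-s0)/step))+1):
        go(*pose(s*DEG,xy,-.018,-1),feed=feed); fm=max(fm,np.linalg.norm(current_contact_force()-f0))
    p,o=pose(s1*DEG,(xy[0],xy[1]-.008),-.018,-1); go(p,o,.08)
    ax=Ro.from_quat(o).as_matrix()[:,2]; go(p-ax*.085,o,.2); print("max force",fm,"t",current_t()); return True
E
python3 - <<'E'
from h import *
command_gripper(0.); print(current_t())
print(push(144+.3,198),measure("pics/a1.png"))
E
```

```text
1.6667
max force 39.88999352857004 t 8.0917
True (np.float64(-0.9044176192240725), np.float64(-0.8925708499859308), np.int64(573), np.float64(0.8172355564713468))
```

View pics/a1.png

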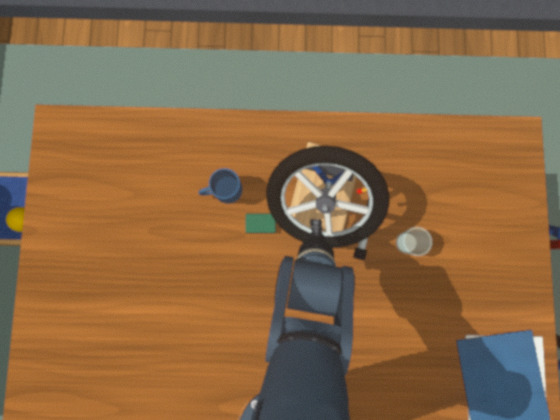

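The picture shows the wheel turned, with the valve now at upper right around (361,191). The hand is out below the hub and nothing else has moved. The wheel angle is -0.904, so 51.8° remain. Next I push the spoke at 128°, stopping slightly short and logging force.

```bash
sed -i 's/fm=max(fm,np.linalg.norm(current_contact_force()-f0))/ff=current_contact_force()-f0; fm=max(fm,np.linalg.norm(ff)); print(round(s,1),ff@A)/' h.py
python3 - <<'E'
from h import *
print(push(128.2,174,feed=.05))
hold(.2); print(measure("pics/a2.png"))
E
```

```text
128.2 [1.5965 0.0017 0.3248]
135.8 [ 0.7156  1.198  -0.2631]
143.5 [0.0794 0.7412 0.4194]
151.1 [ 0.2181  0.4945 -0.1814]
158.7 [-2.6488  4.7338  6.5847]
166.4 [-7.7028  9.243  10.5193]
174.0 [-9.984  -0.8143 26.73  ]
max force 28.54535864405747 t 13.7417
True
(np.float64(-0.09628044600807906), np.float64(-0.09705632588240955), np.int64(523), np.float64(0.803180447312914))
```

After the second push the wheel is at -0.096, 5.5° short. The axial force grew late in that arc, probably the hand nearing the axle end, so I'll finish on the spoke at 102.5°, where the force was near zero. I'll servo on the camera with the fingers in.

```bash
python3 - <<'E'
from h import *
s0=102.5
p,o=pose(s0*DEG,MID,-.018,-1); ax=Ro.from_quat(o).as_matrix()[:,2]
for g in((p-ax*.085,o),(p,o),pose(110*DEG,CON,-.018,-1)): print(solve_ik(*g))
move_ptp(p-ax*.085,o); f0=current_contact_force()
q0=measure()[0]; print("clear view",measure())
if move_linear(p,feed=.12,force_limit=8): print("blocked",current_tool_pos()-p)
else:
    go(*pose(s0*DEG,(CON[0],CON[1]-.003),-.018,-1),.08)
    s=s0
    for k in range(8):
        q=measure()[0]; print(s,q,(current_contact_force()-f0)@A)
        if q>-.006: break
        s+=min(4.,max(.4,-q/DEG*.8)); go(*pose(s*DEG,CON,-.018,-1),.03); hold(.1)
    p,o=pose(s*DEG,(CON[0],CON[1]-.01),-.018,-1); go(p,o,.06)
ax=Ro.from_quat(o).as_matrix()[:,2]; go(p-ax*.09,o,.2)
hold(.2); print(measure("pics/a3.png"),current_t())
E
```

```text
[-0.0807  0.2639  1.8117 -0.1421  0.5856  1.6066]
[-0.0932  0.4304  1.7824 -0.1678  0.4484  1.6284]
[-0.0746  0.4354  1.8527 -0.2219  0.3773  1.5632]
clear view (np.float64(-0.05591354133514348), np.float64(-0.10026143233333723), np.int64(511), np.float64(0.8738169466702567))
102.5 -0.055823274797992095 [ 1.2144 -0.5269  0.1957]
105.05875043561917 -0.05396500586968522 [ 1.9062 -1.0378 -0.5402]
107.53232409780452 -0.02086059011382435 [ 5.1189  1.0014 -0.2005]
108.48850311514408 -0.0007839167015931681 [5.3092 1.411  0.0425]
(np.float64(-0.021574288504480732), np.float64(-0.03967019910742381), np.int64(532), np.float64(0.8140192766967854)) 19.05
```

Occlusion by the hand biases the spoke measurement, so I'll back well away and measure from both cameras.

```bash
python3 - <<'E'
from h import *
p=current_tool_pos(); move_linear(p+np.array([-.1,.0,.1]),feed=.25)
j=current_q(); j[0]+=.55; movej(j); R=[]
for c in("top","side"):
    im,d=camera(c); a=angle(c,im,C,A); print(c,a[:4]); 
    np.savez(f"{c}3.npz",im=im,d=d)
    R+=[a[4],rectify(c,im,C,A,0.)] if c=="top" else []
g=np.hstack(R)[:,:,::-1].copy()
for o in(0,360): cv2.line(g,(180+o,0),(180+o,359),(0,255,255),1)
cv2.imwrite("pics/r3.png",g); print(current_t())
E
```

```text
top (np.float64(-0.04362720519755914), np.float64(-0.03964713726152577), np.int64(532), np.float64(0.8268712392659849))
side (np.float64(-0.012154730831034466), np.float64(-0.01620154797742365), np.int64(886), np.float64(0.4270555589042448))
20.9
```

View pics/r3.png

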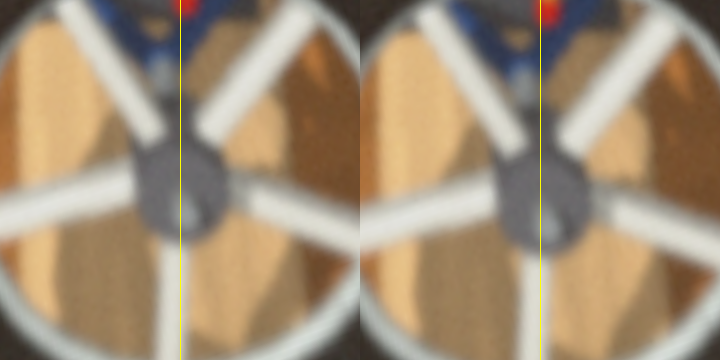

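The rectified view shows the valve just right of the vertical (about 187 against 180) and the bottom spoke at about 172. The wheel is therefore a little short, and the cameras disagree slightly. I'll fit the spoke front faces in 3D with centre offset free.

```bash
cat >> h.py <<'E'
def fit3(c,im,d,q0=0.):
    L=(cloud(c,im,d)-C)@A; r=np.hypot(L[...,0],L[...,1]); I=im.astype(int)
    w=(d>0)&(I.min(2)>130)&(I.max(2)-I.min(2)<45)&(r>.032)&(r<.096)
    w&=abs(L[...,2]-np.median(L[w][:,2]))<.02
    zf=np.percentile(L[w][:,2],75)           # front face level as this camera sees it
    w&=abs(L[...,2]-zf)<.0045; P=L[w][:,:2]
    def res(p):
        X=P-p[1:3]; t=np.arctan2(X[:,1],X[:,0])-p[0]-np.pi/5; t=(t+np.pi/5)%(2*np.pi/5)-np.pi/5
        return np.hypot(X[:,0],X[:,1])*np.sin(t)
    s=least_squares(res,[q0,0,0],loss='soft_l1',f_scale=.004)
    red=(d>0)&(I[...,0]>120)&(I[...,1]<70)&(I[...,2]<70)&(r<.115)&(r>.06)&(abs(L[...,2])<.02)
    v=L[red][:,:2].mean(0) if red.any() else [np.nan]*2
    x=np.array(v)-s.x[1:3]
    return s.x,zf,len(P),"valve raw",v,np.arctan2(v[1],v[0]),"recentred",np.arctan2(x[1],x[0])
E
python3 - <<'E'
from h import *
for c in("top","side"):
    for k,q in((0,-1.88),(3,-.03)):
        z=np.load(f"{c}{k}.npz"); print(c,k,fit3(c,z['im'],z['d'],q))
E
```

```text
top 0 (array([-1.8759,  0.0016,  0.0007]), np.float64(0.007691131566761756), 614, 'valve raw', array([-0.0228, -0.0804]), np.float64(-1.84772685418519), 'recentred', np.float64(-1.8639091882897267))
top 3 (array([-0.0447,  0.0018,  0.0007]), np.float64(0.007720978663464912), 616, 'valve raw', array([ 0.0859, -0.0023]), np.float64(-0.026590132318319182), 'recentred', np.float64(-0.03487927507539081))
side 0 (array([-1.8758,  0.0033, -0.0036]), np.float64(0.008122701466067373), 551, 'valve raw', array([-0.0222, -0.0848]), np.float64(-1.8263490219714706), 'recentred', np.float64(-1.874283359215586))
side 3 (array([-0.0424,  0.0032, -0.0039]), np.float64(0.008206859829453605), 541, 'valve raw', array([ 0.0871, -0.0083]), np.float64(-0.09456796399176881), 'recentred', np.float64(-0.05189328770121736))
```

Both cameras now agree on q = -0.0435 ± 0.001, so one last push of +2.5° is needed. The last commanded 108.49° produced this pose, so I command 110.98°.

```bash
python3 - <<'E'
from h import *
print(push(105.5,110.98,step=2,feed=.03))
p=current_tool_pos(); move_linear(p+np.array([-.1,.0,.1]),feed=.25)
j=current_q(); j[0]+=.55; movej(j); hold(.3)
for c in("top","side"):
    im,d=camera(c); print(c,fit3(c,im,d)); cv2.imwrite(f"pics/{c}4.png",im[:,:,::-1])
print(current_t())
E
```

```text
105.5 [ 0.657  -1.3245 -1.308 ]
107.3 [-1.3565 -0.6071 -0.9142]
109.2 [ 1.6518  0.1259 -0.7074]
111.0 [ 3.8281  0.2599 -0.1791]
max force 3.841072899725124 t 25.25
True
top (array([-0.0075,  0.002 ,  0.0007]), np.float64(0.007714013157402545), 618, 'valve raw', array([0.0861, 0.0008]), np.float64(0.008778558640734832), 'recentred', np.float64(0.00033448215172822557))
side (array([-0.0041,  0.0032, -0.0037]), np.float64(0.008187024375595903), 552, 'valve raw', array([ 0.0877, -0.0051]), np.float64(-0.05786968889610031), 'recentred', np.float64(-0.016570816440036155))
27.4
```

View pics/top4.png

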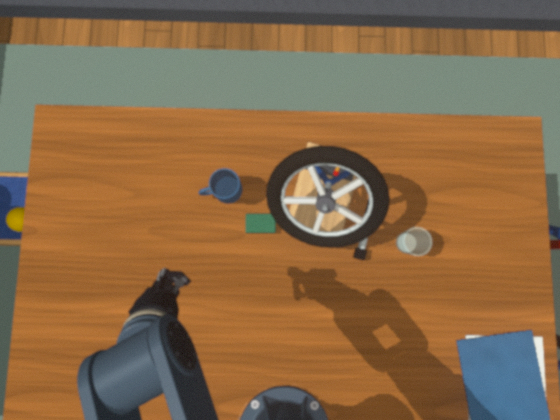

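The wheel is within about 0.006 rad (0.3°) of the top, with the valve at about (336,172), uphill of the hub. The hand is well clear at (175,280), and the mug, tin, pump and tumbler are where they started. I'm handing it in.

```bash
python3 -c "
from plant import *
print(sign_off())"
```

```text
the job is handed in; nothing more can be done
None
```

The job is handed in: four separate spoke pushes, with the fingers drawn right out each time, brought the valve to twelve o'clock within about 0.3°, with the hand clear, nothing else visibly moved, and about 27 s used; the one doubt is an unexplained rise in tool force late in the first two pushes (up to 39.9 N), possibly the hand brushing the axle end.

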